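Bring the tall coupler to the front of the fittings turntable

TASK

Turn the round fittings turntable (the upright posts on its rim are there to be pushed) until the taller of the two steel couplers standing on it is at the front, in line with the pointer on the turntable's foot. Do not touch either coupler: they ride round on the deck, and both must stay standing on it. Then let go of the turntable and leave it at rest.

Things in the scene. Friction and masses are not known exactly. Their poses are not given: they have to be found in the camera images.
- turntable: Fixed foot of the turntable. Origin on its vertical axis at worktop height, z up. Its -x axis is the front: a flat aluminium pointer arm sticks out that way (roughly to the robot) from under the round deck, to 180 mm from the axis, with a 6 mm wide fin 31 mm high. Deck: flat grey disc, radius 132 mm, its rubber-mat top 31 mm above the worktop; low boss (radius 14 mm) at the centre.
- post (a point): Top centre of one of six alike upright steel posts on the deck's rim, 12 mm in diameter, tops 90 mm above the worktop (the rim under them is at 29 mm), centres 122 mm from the axis, spaced 60 degrees. Any of them may be pushed. On the mat, 58 to 82 mm from the axis, stand four loose things: two couplers, a rubber stopper 29 mm high, a filter cassette 38 mm high.
- deck (a joint): Angle of the deck about the vertical axis, rad, growing anticlockwise from above; free to turn either way. At 0 the listed post is over the pointer (foot's -x); at q it stands q from the pointer, the others each 60 degrees on. The deck stays where left; light friction, about 0.09 N m (1 N at a post). The things on it turn with it.
- coupler_tall: The taller steel coupler: a plain upright cylinder 26 mm in diameter and 70 mm high with a black ring, loose, standing on the deck (top 101 mm above the worktop). Origin at the centre of its underside, z up. This one has to come to the front.
- coupler_short: The shorter steel coupler: a 15 mm post over a wider 28 mm flange, 46 mm high, loose, standing on the deck. Origin at the centre of its underside, z up. A bystander that rides along.
Not all that is in view belongs to the job. What is shaped like the coupler_tall but pink or purple is not meant.

How it is judged:
By the outcome, as a careful person would: the job done as asked, in the order asked, and still so for the second after the job is handed in, with the robot touching nothing.
It also fails if it takes over 38 s, if anything falls off the work surface, if the arm or the gripper's body presses on something with over 40 N, if the wrist force passes 120 N, or if a joint passes its speed limit or range.

ROBOT

A 6-joint arm with a two-finger parallel gripper is mounted at the origin on a cart in front of the work surface, level with it; the furniture and walls round the work are solid. World frame = base frame: x ahead of the robot, y to its left, z up, the work surface at z = 0. Lengths are in mm, angles in rad, forces in N, time in s.
With the tool pointing down it reaches from about 350 to 975 mm from the base axis. Payload 7.1 kg.
Tool frame: the origin (TCP) lies midway between the tips of the shut fingers; the grasp point (between the pads) lies 19 mm behind it (ctrl.grasp_offset is the distance from the TCP to the grasp point, in mm); z points along the fingers, y is the line along which they close (so a half turn about z gives the same grasp; the last joint's range is limited). The gripper opens to 88 mm and grips with 3 to 60 N. Pads are 20 mm wide; open, the fingers measure 115 mm over their backs; the gripper's body (75 mm by 178 mm) begins 61 mm behind the grasp point.
Start: joints at [1.185, 0.423, 1.63, -0, 1.089, -0.019], TCP at [224.112, 583.42, 222.675] pointing down, gripper open.
Joint ranges: [-3, 3], [-0.9, 2.11], [0.09, 2.58], [-1.31, 4.45], [0.11, 2.69], [-2.54, 2.54]. Speed limits (rad/s): [2.39, 2.39, 3.01, 3.14, 3.14, 3.14].

INTERFACE

Orientations are given as a rotation vector (axis times angle).
In Python, from workcell import ctrl gives the robot as it stands. The module is installed in compiled form; this text tells all that it offers.
- The arm moves only by the tool servo_tool, never from a script. Its argument "rows" is a list of rows, each a list of 7 numbers: the turn, a rotation vector about the tool's x, y, z as a fraction of full scale, then the shift along the tool's x, y, z as a fraction of full scale, then the finger opening in mm, from 0 to 87.8. A call has 1 to 10 rows; each row is the pose to reach, as a shift and turn from the pose commanded when the call began, along the tool's axes at that moment; what a row does not reach only later rows make up. Full scale, the value 1, is 20 cm for a shift and 1.5 rad for a turn. A row lasts 1/8 s, in which the tool goes at most 62.5 mm and 10.7 degrees, less where a joint would pass 70% of its speed; a pose out of reach is approached as far as the arm can. A call with a number of a shift or a turn outside -1 to 1 is refused whole. A call with a gripper value outside its range is refused whole. The fingers move at their own pace and stop on an object; the grip force is fixed at half the most. Time passes only in rows, so rows that repeat a pose let the fingers close. It gives the time, the measured TCP pose, the force, the opening and the grip force at its end, in the units of the state.
- ctrl.get_obs(): the state, without advancing time (a new reading comes with each control period).
- ctrl.get_image(name): name is "scene" or "top" or "wrist"; returns (picture, depth): 400x640x3 uint8, red, green, blue; 400x640 float32, mm along the optical axis (not along the pixel's ray), 0 where there is no reading.
- ctrl.camera_info(name): a dict with "intrinsics" (3x3 intrinsics, pixels), "R" (3x3) and "t" (3): a world point X has camera coordinates R X + t. Camera axes: x right, y down, z forward; pixel columns grow to the right and rows downward; lengths in mm; the calibration is good to about 2 mm. The wrist camera is an equidistant fisheye: a pixel r from the principal point sees the ray r / f radians off the axis. A picture is of the moment at which its call begins: read the wrist's pose just before it. camera_info takes no time and is no camera call; for the wrist camera it gives the pose at the moment of the call.
- ctrl.close_job(): hands the job in; it is judged then, once.
The state is a dict: "t": time; "qpos": joint angles; "qvel": joint speeds; "joint_torque": joint torques, N m; "ee_pos": TCP position; "orientation": TCP orientation; "ft_force": force on the tool from outside, world axes, zero at the start; "moment": the same for the moment, N m; "width": finger opening in mm; "grasp_force": force on a finger pad.
Only numpy, scipy, OpenCV 4.12 (cv2) and the standard library are available. Lean on these libraries where they do the work, as an engineer would, in place of code of your own. Each camera call takes 0.05 s, during which the arm holds its last target. There are 200 camera calls.

## Working session

There is one attempt and no reset: what is moved stays moved. The work goes in short steps, Python scripts to look and compute and a tool call to move; the robot and the scene stay as the last step left them, time stands still between calls to the robot, and variables do not carry over. Pictures are saved under pics/ and viewed, at most 10 in all, crops included, and the job is handed in when it is done.

Besides the shell and the picture viewer there is one more tool, called after "Emit:" as a command line: name --pt "numbers of a row" for each row, then --argument value for the rest. servo_tool: Moves the arm, as the interface text tells. Its arguments: {"type":"object","properties":{"rows":{"type":"array","items":{"type":"array","items":{"type":"number"}}}},"required":["rows"]}

```bash
mkdir -p pics
python3 - <<'E'
from workcell import ctrl
import cv2,numpy as np
for n in("top","scene"):
    p,d=ctrl.get_image(n); np.savez(f"pics/{n}0.npz",p=p,d=d); cv2.imwrite(f"pics/{n}0.png",p[:,:,::-1])
    i=ctrl.camera_info(n); print(n,i["intrinsics"],i["R"],i["t"])
o=ctrl.get_obs();print(o["ee_pos"],o["orientation"],o["t"])
E
```

```text
top [[423.0479256    0.         320.97425203]
 [  0.         423.0479256  194.57024536]
 [  0.           0.           1.        ]] [[-0.00840983 -0.99990912  0.01053645]
 [-0.99476718  0.00729275 -0.10190719]
 [ 0.10182109 -0.01133833 -0.99473811]] [-56.94909044 588.29160743 864.69014685]
scene [[486.81672617   0.         321.08363169]
 [  0.         486.81672617 197.26338273]
 [  0.           0.           1.        ]] [[ 0.57478318 -0.81818663 -0.01396165]
 [-0.57138609 -0.38907325 -0.72259251]
 [ 0.58578343  0.42331151 -0.69113323]] [-394.77319693  362.1189977   630.28608074]
[223.91372786 582.96288619 221.96040706] [-5.72850611e-01 -3.08865681e+00  2.19680693e-03] 0.1
```

View pics/top0.png

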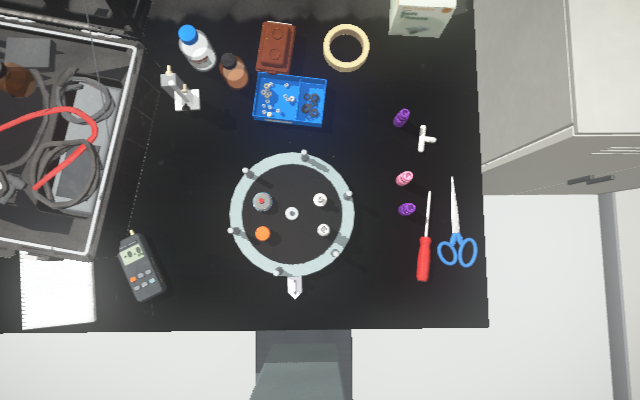

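View pics/scene0.png

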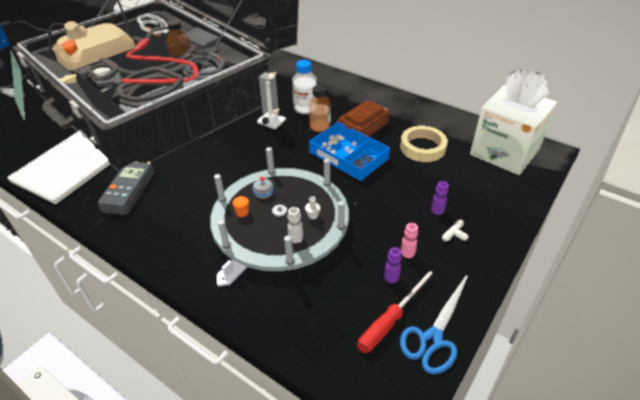

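The top view shows the deck centred near (292,214) and the pointer at (294,290). The two couplers are at (320,200) and (323,230), and the scene view suggests the lower one is the tall one. Next I measure.

```bash
cat > h.py <<'E'
import numpy as np,cv2
from workcell import ctrl
def cast(n,px,z,i=None):
    i=i or ctrl.camera_info(n); K,R,t=i["intrinsics"],i["R"],i["t"]
    c=-R.T@t; d=R.T@np.linalg.inv(K)@np.array([px[0],px[1],1.]); return (c+d*(z-c[2])/d[2])
def cloud(n,d):
    i=ctrl.camera_info(n); K,R,t=i["intrinsics"],i["R"],i["t"]
    v,u=np.indices(d.shape); P=np.stack([(u-K[0,2])/K[0,0]*d,(v-K[1,2])/K[1,1]*d,d],-1)
    W=(P-t)@R; W[d==0]=np.nan; return W
E
python3 - <<'E'
from h import *
f=np.load("pics/top0.npz");p,d=f["p"],f["d"];W=cloud("top",d)
hsv=cv2.cvtColor(p,cv2.COLOR_RGB2HSV)
print(p[214,236],p[275,295],p[230,323],p[290,294], "base-side", cast("top",(292,214),31),cast("top",(294,290),5))
# ring outer via light mask
m=((p.min(2)>110)&(W[...,2]<45)&(W[...,2]>15)).astype(np.uint8); m[:,:220]=0;m[:,365:]=0;m[:145]=0;m[282:]=0
c=max(cv2.findContours(m,0,cv2.CHAIN_APPROX_NONE)[0],key=cv2.contourArea)[:,0]
h=cv2.convexHull(c)[:,0]; X=np.array([cast("top",q,29)[:2] for q in c if min(np.hypot(*(h-q).T))<1.5])
A=np.c_[2*X,np.ones(len(X))];s=np.linalg.lstsq(A,(X**2).sum(1),rcond=None)[0];print("centre",s[:2],np.sqrt(s[2]+s[:2]@s[:2]))
C=s[:2]
# things by height in cloud
for n in("top","scene"):
    f=np.load(f"pics/{n}0.npz");W=cloud(n,f["d"]);r=np.hypot(W[...,0]-C[0],W[...,1]-C[1])
    for lab,mm in(("on",(r<105)&(W[...,2]>40)),("tall",(r<105)&(W[...,2]>85)),("posts",(r>105)&(r<140)&(W[...,2]>78)),("ptr",(r>138)&(r<186)&(W[...,2]>12))):
        k,L,S,ce=cv2.connectedComponentsWithStats(mm.astype(np.uint8))
        for j in range(1,k):
            if S[j,4]<3: continue
            Q=W[L==j];print(n,lab,S[j,4],ce[j].round(1),np.median(Q,0).round(1),"zmax",Q[:,2].max().round(1),"ang",np.degrees(np.arctan2(np.median(Q[:,1])-C[1],np.median(Q[:,0])-C[0])).round(1))
big=cv2.resize(p[140:310,215:375],None,fx=3.5,fy=3.5,interpolation=cv2.INTER_CUBIC);cv2.imwrite("pics/c.png",big[:,:,::-1])
E
```

```text
[208 224 223] [214 227 227] [205 204 198] [252 252 253] base-side [ 5.47137341e+02 -2.98023607e-01  3.10000000e+01] [386.95932344  -2.81966091   5.        ]
centre [549.11044263   1.35698341] 130.38004801240965
top on 296 [261.8 201.3] [571.7  60.   53.7] zmax 71.8 ang 69.0
top on 141 [319.2 199.2] [575.1 -57.1  55.8] zmax 80.3 ang -66.0
top on 8 [290.5 213.2] [548.6   2.2  41.7] zmax 43.4 ang 120.6
top on 120 [322.7 229.5] [513.6 -64.2  91.5] zmax 105.6 ang -118.4
top on 172 [261.8 232.9] [507.5  58.8  59.9] zmax 64.0 ang 125.9
top tall 101 [323.1 229.2] [513.8 -64.3  95.7] zmax 105.6 ang -118.3
top posts 32 [303.2 152.3] [667.  -25.8  89.4] zmax 92.8 ang -13.0
top posts 34 [244.8 170.2] [631.7  89.4  89.8] zmax 92.5 ang 46.8
top posts 33 [348.3 193.1] [ 584.4 -114.5   89.9] zmax 91.8 ang -73.1
top posts 35 [230.2 230.2] [513.5 117.4  89. ] zmax 93.2 ang 107.1
top posts 28 [335.2 253.5] [466.2 -87.3  90.3] zmax 93.6 ang -133.1
top posts 32 [275.5 272.5] [430.8  28.4  89.7] zmax 92.7 ang 167.1
top ptr 43 [293.5 285.3] [399.3  -3.7  29.5] zmax 33.4 ang -178.1
scene on 294 [263.  186.8
[... 166 characters left out ...]
ng -72.4
scene on 7 [279.6 208.4] [546.6  -2.7  40.5] zmax 41.1 ang -121.9
scene on 393 [294.9 223.9] [505.7 -73.1  73.7] zmax 102.3 ang -120.3
scene tall 150 [294.1 214.6] [508.7 -70.2  94.7] zmax 102.3 ang -119.5
scene posts 39 [269.3 151.1] [629.8  85.6  86.5] zmax 90.2 ang 46.2
scene posts 42 [326.6 162.6] [664.  -30.3  86.2] zmax 90.8 ang -15.4
scene posts 47 [217.9 178.4] [510.2 111.8  86.9] zmax 90.8 ang 109.4
scene posts 49 [341.5 205.3] [ 580.9 -119.6   87.9] zmax 91.4 ang -75.3
scene posts 60 [221.6 224.2] [427.5  23.7  86.9] zmax 92.3 ang 169.6
scene posts 58 [287.9 240.3] [462.5 -92.2  88. ] zmax 91.6 ang -132.8
scene ptr 103 [227.7 267.5] [395.5  -7.8  24.4] zmax 33.7 ang -176.6
```

View pics/c.png

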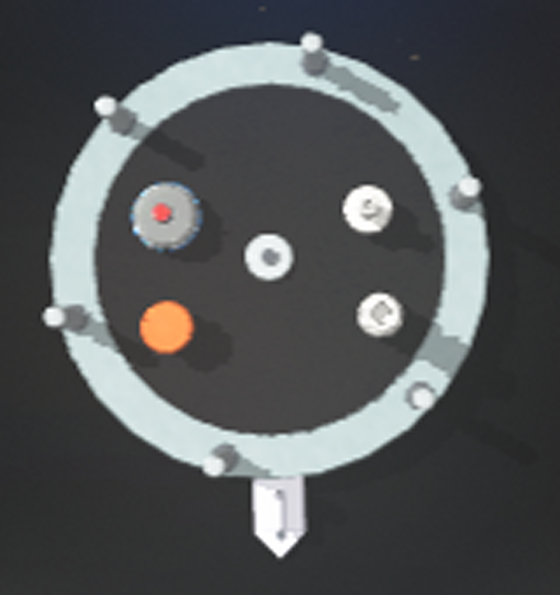

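The tall coupler is at about -118.4° and the pointer at about -178°, so the deck must turn roughly 60° clockwise. I'll straddle the post at 167° (front left, away from the couplers) and carry it round to about 107°.

```bash
cat >> h.py <<'E'
from scipy.spatial.transform import Rotation as Ro
def to(P,yaw,R=None,p=None):  # target TCP, tool y heading deg -> fractions of turn & shift
    if R is None:
        o=ctrl.get_obs(); R=Ro.from_rotvec(o["orientation"]); p=o["ee_pos"]
    a=np.radians(yaw); y=np.array([np.cos(a),np.sin(a),0]); z=np.array([0,0,-1.])
    T=Ro.from_matrix(np.c_[np.cross(y,z),y,z])
    print(np.r_[(R.inv()*T).as_rotvec()/1.5,R.inv().apply(np.array(P)-p)/200].round(3)); return T,np.array(P,float)
E
python3 - <<'E'
from h import *
a=to((330,300,180),47); a=to((431,121,150),47,*a);a=to((431,28,150),47,*a);
E
```

```text
[-1.000e-03  0.000e+00  2.560e-01 -1.003e+00 -1.130e+00  2.110e-01]
[ 0.    0.    0.   -0.98 -0.31  0.15]
[ 0.     0.     0.    -0.317 -0.34   0.   ]
```

Emit:
servo_tool --pt "0 0 0.1 -0.25 -0.25 0.05 30" --pt "0 0 0.2 -0.5 -0.5 0.1 30" --pt "0 0 0.256 -0.75 -0.75 0.15 30" --pt "0 0 0.256 -0.95 -0.95 0.2 30" --pt "0 0 0.256 -0.95 -0.95 0.2 30"

```text
t: 0.72
ee_pos: [333.4, 334.7, 181.9]
orientation: [-1.155, -2.921, 0.004]
ft_force: [0.5, 0.7, 0.7]
width: 41.2
grasp_force: 0.0
```

Run:
```python
from h import *
a=to((431,150,150),47);a=to((431,28.5,150),47,*a);
```

```text
[-0.002  0.    -0.002 -0.988 -0.339  0.16 ]
[ 0.     0.     0.    -0.414 -0.444  0.   ]
```

Emit:
servo_tool --pt "0 0 0 -0.25 -0.09 0.04 30" --pt "0 0 0 -0.5 -0.17 0.08 30" --pt "0 0 0 -0.75 -0.26 0.12 30" --pt "0 0 0 -0.988 -0.339 0.16 30" --pt "0 0 0 -0.988 -0.339 0.16 30"

```text
t: 1.35
ee_pos: [432.3, 151.0, 150.1]
orientation: [-1.159, -2.919, 0.001]
ft_force: [-0.1, 0.0, -0.7]
width: 29.8
grasp_force: 0.0
```

Emit:
servo_tool --pt "0 0 0 -0.15 -0.16 0 30" --pt "0 0 0 -0.3 -0.32 0 30" --pt "0 0 0 -0.414 -0.444 0 30" --pt "0 0 0 -0.414 -0.444 0 30" --pt "0 0 0 -0.414 -0.444 0 30"

```text
t: 1.98
ee_pos: [431.5, 33.1, 150.8]
orientation: [-1.152, -2.923, -0.001]
ft_force: [0.1, -0.4, 0.3]
width: 29.8
grasp_force: 0.0
```

Run:
```python
from h import *
o=ctrl.get_obs(); print(o["ee_pos"],o["t"],o["width"])
for n in("wrist",):
    p,d=ctrl.get_image(n); cv2.imwrite(f"pics/w1.png",p[:,:,::-1])
a=to((430.8,28.4,50),47)
```

```text
[431.48753396  33.09689713 150.75781055] 1.975 29.754813283660503
[ 0.    -0.     0.    -0.014 -0.02   0.504]
```

View pics/w1.png

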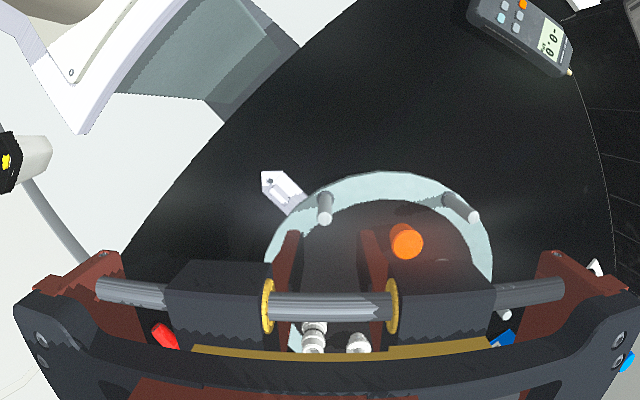

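The wrist view shows the post at (325,205) between the fingers at x of about 290 and 372. I'll descend over it.

Emit:
servo_tool --pt "0 0 0 -0.01 -0.01 0.1 30" --pt "0 0 0 -0.01 -0.01 0.2 30" --pt "0 0 0 -0.01 -0.01 0.3 30" --pt "0 0 0 -0.01 -0.01 0.4 30" --pt "0 0 0 -0.01 -0.01 0.5 30" --pt "0 0 0 -0.01 -0.01 0.5 30"

```text
t: 2.78
ee_pos: [430.6, 30.4, 49.7]
orientation: [-1.148, -2.921, 0.002]
ft_force: [0.2, -0.3, -0.6]
width: 29.9
grasp_force: 0.0
```

Run:
```python
from h import *
o=ctrl.get_obs(); print(o["ee_pos"],o["ft_force"])
C=np.array([549,1.3])
R=Ro.from_rotvec(o["orientation"])
# tool centre arc, post lags the tool by ~9 mm on y; first go 50 deg
for th in range(167,106,-5):
    a=np.radians(th); P=np.r_[C+122*np.array([np.cos(a),np.sin(a)]),50]
    print(th,(R.inv().apply(P-o["ee_pos"])/200).round(3))
```

```text
[430.60584646  30.37609389  49.67505934] [ 0.18512874 -0.31371258 -0.60027015]
167 [-0.004 -0.008 -0.002]
162 [ 0.021  0.04  -0.002]
157 [ 0.041  0.089 -0.002]
152 [ 0.057  0.14  -0.002]
147 [ 0.068  0.192 -0.002]
142 [ 0.075  0.244 -0.002]
137 [ 0.078  0.298 -0.002]
132 [ 0.075  0.351 -0.002]
127 [ 0.068  0.403 -0.002]
122 [ 0.057  0.455 -0.002]
117 [ 0.04   0.506 -0.003]
112 [ 0.02   0.555 -0.003]
107 [-0.005  0.602 -0.003]
```

Emit:
servo_tool --pt "0 0 0 0.006 0.012 0 30" --pt "0 0 0 0.014 0.028 0 30" --pt "0 0 0 0.022 0.044 0 30" --pt "0 0 0 0.032 0.066 0 30" --pt "0 0 0 0.041 0.089 0 30" --pt "0 0 0 0.049 0.115 0 30" --pt "0 0 0 0.057 0.14 0 30" --pt "0 0 0 0.063 0.166 0 30" --pt "0 0 0 0.068 0.192 0 30" --pt "0 0 0 0.073 0.215 0 30"

```text
t: 4.03
ee_pos: [450.6, 71.0, 50.7]
orientation: [1.152, 2.923, 0.0]
ft_force: [-1.5, -0.3, -0.3]
width: 29.8
grasp_force: 0.6
```

Emit:
servo_tool --pt "0 0 0 0.002 0.018 0 30" --pt "0 0 0 0.004 0.04 0 30" --pt "0 0 0 0.005 0.065 0 30" --pt "0 0 0 0.005 0.09 0 30" --pt "0 0 0 0.003 0.115 0 30" --pt "0 0 0 0.001 0.14 0 30" --pt "0 0 0 -0.003 0.165 0 30" --pt "0 0 0 -0.006 0.19 0 30" --pt "0 0 0 -0.011 0.212 0 30" --pt "0 0 0 -0.016 0.23 0 30"

```text
t: 5.28
ee_pos: [484.3, 102.3, 50.7]
orientation: [1.152, 2.923, 0.0]
ft_force: [-1.6, 0.5, 0.6]
width: 29.8
grasp_force: 0.4
```

```bash
cat > meas.py <<'E'
from h import *
import sys
o=ctrl.get_obs(); print(o["ee_pos"],o["ft_force"],o["t"])
C=np.array([549,1.3]); print("tcp ang",np.degrees(np.arctan2(*(o["ee_pos"][:2]-C)[::-1])))
for n in("top","scene"):
    p,d=ctrl.get_image(n); cv2.imwrite(f"pics/{n}{sys.argv[1]}.png",p[:,:,::-1]); np.savez(f"pics/{n}{sys.argv[1]}.npz",p=p,d=d)
    W=cloud(n,d);r=np.hypot(W[...,0]-C[0],W[...,1]-C[1])
    for lab,mm in(("tall",(r<100)&(W[...,2]>85)&(W[...,2]<106)),("posts",(r>105)&(r<140)&(W[...,2]>78)&(W[...,2]<95)),("ptr",(r>138)&(r<186)&(W[...,2]>12)&(W[...,2]<36))):
        k,L,S,ce=cv2.connectedComponentsWithStats(mm.astype(np.uint8))
        for j in range(1,k):
            if S[j,4]<10: continue
            Q=W[L==j];print(n,lab,S[j,4],ce[j].round(1),np.median(Q,0).round(1),"ang",np.degrees(np.arctan2(np.median(Q[:,1])-C[1],np.median(Q[:,0])-C[0])).round(1))
E
python3 meas.py 1
```

```text
[484.29383263 102.29467527  50.67029517] [-1.62196203  0.47053791  0.61528747] 5.275
tcp ang 122.64723590422985
top tall 103 [303.6 246.9] [479.4 -26.9  98.3] ang -157.9
top posts 32 [281.9 151.2] [669.5  16.1  89. ] ang 7.0
top posts 30 [338.4 174.4] [622.4 -95.1  89.5] ang -52.7
top posts 36 [233.1 188.1] [595.9 112.6  90.1] ang 67.2
top posts 28 [346.6 235.2] [ 501.8 -111.1   89.7] ang -112.8
top posts 31 [297.4 273.5] [429.2 -13.3  89.5] ang -173.1
top ptr 43 [293.5 285.4] [399.4  -3.7  30.1] ang -178.1
scene tall 154 [264.3 217.1] [475.  -31.6  94.9] ang -156.0
scene posts 41 [310.4 154.4] [667.   10.3  86.3] ang 4.4
scene posts 41 [249.  156.1] [593.8 107.8  87.1] ang 67.2
scene posts 49 [344.  189.4] [ 617.9 -100.8   87.4] ang -56.0
scene posts 54 [311.9 233.1] [ 497.  -115.5   87.8] ang -114.0
scene posts 59 [238.9 235.4] [425.  -18.9  87.7] ang -170.7
scene ptr 104 [227.7 267.5] [395.5  -7.9  24.5] ang -176.6
```

Run:
```python
from h import *
o=ctrl.get_obs(); C=np.array([549,1.3]);R=Ro.from_rotvec(o["orientation"])
for th in np.arange(122.6,99,-2):
    a=np.radians(th); P=np.r_[C+120*np.array([np.cos(a),np.sin(a)]),50.7]
    print(th,(R.inv().apply(P-o["ee_pos"])/200).round(3))
```

```text
122.6 [ 0.002 -0.001  0.   ]
120.6 [-0.004  0.019  0.   ]
118.6 [-0.01   0.039  0.   ]
116.6 [-0.017  0.059  0.   ]
114.6 [-0.025  0.078  0.001]
112.6 [-0.033  0.097  0.001]
110.6 [-0.042  0.116  0.001]
108.6 [-0.052  0.135  0.001]
106.6 [-0.062  0.153  0.001]
104.6 [-0.073  0.171  0.001]
102.6 [-0.084  0.188  0.001]
100.6 [-0.097  0.205  0.001]
```

Emit:
servo_tool --pt "0 0 0 -0.003 0.014 0 30" --pt "0 0 0 -0.01 0.035 0 30" --pt "0 0 0 -0.017 0.057 0 30" --pt "0 0 0 -0.025 0.078 0 30" --pt "0 0 0 -0.033 0.097 0 30" --pt "0 0 0 -0.042 0.116 0 30" --pt "0 0 0 -0.052 0.135 0 30" --pt "0 0 0 -0.061 0.15 0 30" --pt "0 0 0 -0.067 0.161 0 30" --pt "0 0 0 -0.07 0.166 0 30"

```text
t: 6.62
ee_pos: [517.1, 116.9, 50.7]
orientation: [1.152, 2.923, 0.0]
ft_force: [-1.5, -0.2, 0.0]
width: 30.2
grasp_force: 0.3
```

```bash
python3 meas.py 2
python3 - <<'E'
from h import *
f=np.load("pics/top2.npz");W=cloud("top",f["d"]);p=f["p"]
C=np.array([549,1.3])
# symmetric-about-axis measure: top faces via z planes, fin top & coupler top, and fin edge pixels
for lab,z0,z1,zp,r0,r1 in(("tall",96,107,101,40,100),("fin",24,36,31,138,176)):
    r=np.hypot(W[...,0]-C[0],W[...,1]-C[1]);m=(r>r0)&(r<r1)&(W[...,2]>z0)&(W[...,2]<z1)&(W[...,0]<C[0])&(abs(W[...,1])<40)
    v,u=np.nonzero(m);P=np.array([cast("top",q,zp) for q in zip(u,v)]);print(lab,len(u),P.mean(0),((P.max(0)+P.min(0))/2),np.degrees(np.arctan2(P[:,1].mean()-C[1],P[:,0].mean()-C[0])), np.polyfit(P[:,0],P[:,1],1))
big=cv2.resize(p[205:305,230:360],None,fx=6,fy=6,interpolation=cv2.INTER_CUBIC);cv2.imwrite("pics/c2.png",big[:,:,::-1])
E
```

```text
[517.05416    116.9130209   50.69087848] [-1.5033028  -0.19198475  0.00932089] 6.625
tcp ang 105.44637937898116
top tall 105 [293.  249.4] [475.6  -5.6  96.5] ang -174.6
top posts 31 [299.4 151.5] [667.7 -17.8  89.1] ang -9.2
top posts 36 [242.1 173.2] [625.7  95.2  89.4] ang 50.7
top posts 31 [346.7 189.4] [ 592.2 -112.3   89.5] ang -69.2
top posts 29 [337.7 250.4] [472.9 -93.1  89.9] ang -128.9
top posts 33 [279.5 273.2] [429.7  20.5  90. ] ang 170.8
top ptr 44 [293.5 285.4] [398.8  -3.   29.9] ang -178.4
scene tall 149 [253.4 213.8] [470.  -11.8  96.1] ang -170.6
scene posts 41 [265.4 151.6] [623.2  90.5  86.3] ang 50.2
scene posts 41 [324.4 160.6] [666.6 -23.6  87.3] ang -12.0
scene posts 12 [218.1 187.5] [496.1  99.4  79.8] ang 118.4
scene posts 48 [342.5 202.2] [ 588.3 -117.5   87.7] ang -71.7
scene posts 59 [224.4 226.6] [425.7  15.8  87.5] ang 173.3
scene posts 59 [292.9 239.3] [468.9 -97.6  87.7] ang -129.0
scene ptr 102 [227.7 267.5] [395.4  -8.   25.3] ang -176.5
tall 53 [474.94894423  -5.67235873 101.        ] [474.93160046  -5.18947488 101.        ] -174.62111064615124 [-2.67558471e-03 -4.40159259e+00]
fin 34 [398.21843966  -2.63552748  31.        ] [398.23043759  -3.17399942  31.        ] -178.5048706882677 [  0.0852884  -36.59894284]
```

View pics/c2.png

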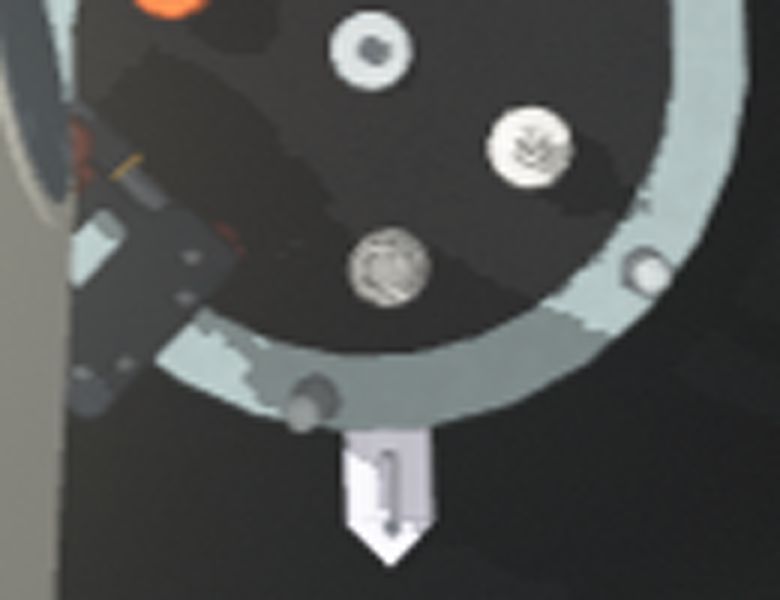

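The crop shows the coupler at about (390,267) and the pointer tip at (390,567). I'll refine the pointer's axis from its edges, which are clearer than the fin.

Run:
```python
from h import *
i=ctrl.camera_info("top");C=np.array([549,1.3])
f=np.load("pics/top0.npz");p=f["p"];W=cloud("top",f["d"])
print("arm z",np.nanmedian(W[280:292,289:291,2]),np.nanmedian(W[280:292,299:301,2]))
m=(p.min(2)>100).astype(np.uint8)
for row in range(278,300):
    u=np.nonzero(m[row,280:310])[0]+280
    if len(u): 
        l,r=cast("top",(u.min()-.5,row),5,i),cast("top",(u.max()+.5,row),5,i); print(row,u.min(),u.max(),((l+r)/2)[:2].round(1),np.degrees(np.arctan2((l+r)[1]/2-C[1],(l+r)[0]/2-C[0])).round(2))
# boss centre
for n,z in(("top",38),):
    g=p[205:225,280:304].min(2)>120; k,L,S,ce=cv2.connectedComponentsWithStats(g.astype(np.uint8)); 
    for j in range(1,k): print("boss",S[j],cast(n,ce[j]+[280,205],35,i))
```

```text
arm z 8.766433456355372 7.67625358543254
278 287 301 [412.1  -2.9] -178.26
279 287 301 [410.   -2.9] -178.28
280 287 301 [407.9  -2.9] -178.31
281 287 301 [405.8  -2.9] -178.34
282 287 301 [403.7  -2.9] -178.36
283 287 301 [401.6  -2.9] -178.39
284 287 301 [399.5  -2.8] -178.41
285 287 301 [397.4  -2.8] -178.43
286 287 301 [395.3  -2.8] -178.46
287 287 301 [393.2  -2.8] -178.48
288 287 301 [391.1  -2.8] -178.5
289 287 302 [389.   -3.9] -178.14
290 287 302 [386.9  -3.9] -178.17
291 287 302 [384.9  -3.9] -178.19
292 288 301 [382.8  -3.9] -178.22
293 288 300 [380.7  -2.8] -178.6
294 289 299 [378.6  -2.8] -178.62
295 290 298 [376.5  -2.8] -178.64
296 291 298 [374.4  -3.9] -178.31
297 293 297 [372.3  -4.9] -177.99
298 294 296 [370.3  -4.9] -178.01
boss [  5   2  14  13 145] [549.20493532   0.95510859  35.        ]
```

Emit:
servo_tool --pt "0 0 0 -0.005 0.008 0 30" --pt "0 0 0 -0.011 0.017 0 30" --pt "0 0 0 -0.017 0.026 0 30" --pt "0 0 0 -0.02 0.032 0 30" --pt "0 0 0 -0.022 0.034 0 30" --pt "0 0 0 -0.022 0.034 0 30"

```text
t: 7.48
ee_pos: [524.9, 118.9, 50.7]
orientation: [1.152, 2.923, 0.0]
ft_force: [-0.1, 0.5, 0.0]
width: 30.0
grasp_force: 0.1
```

```bash
python3 meas.py 3 | grep -E "tcp|top"
```

```text
tcp ang 101.58954381237102
top tall 106 [290.7 249.7] [473.9  -1.6  92.7] ang -177.8
top posts 31 [303.1 152.1] [667.3 -25.7  89.3] ang -12.9
top posts 32 [244.8 170.4] [631.5  89.5  89.2] ang 46.9
top posts 30 [348.2 192.9] [ 584.6 -114.5   89.7] ang -72.9
top posts 29 [335.3 253.4] [467.  -87.3  89.6] ang -132.8
top posts 33 [275.6 272.4] [431.7  27.6  90. ] ang 167.4
top ptr 42 [293.5 285.5] [398.8  -3.9  30.4] ang -178.0
```

Within about 0.3°. Back off the post to mid-gap, then lift straight up.

Emit:
servo_tool --pt "0 0 0 0 -0.02 0 30" --pt "0 0 0 0 -0.045 0 30" --pt "0 0 0 0 -0.045 0 30" --pt "0 0 0 0 -0.045 -0.1 30" --pt "0 0 0 0 -0.045 -0.25 30" --pt "0 0 0 0 -0.045 -0.4 30" --pt "0 0 0 0 -0.045 -0.6 30" --pt "0 0 0 0 -0.045 -0.8 30" --pt "0 0 0 0 -0.045 -0.8 30"

```text
t: 8.7
ee_pos: [520.6, 112.6, 213.8]
orientation: [1.15, 2.918, 0.006]
ft_force: [0.0, 0.1, -0.4]
width: 30.1
grasp_force: 0.0
```

Emit:
servo_tool --pt "0 0 0 0.2 0.2 0 30" --pt "0 0 0 0.4 0.4 0 30" --pt "0 0 0 0.6 0.6 0 30" --pt "0 0 0 0.8 0.6 0 30" --pt "0 0 0 0.8 0.6 0 30" --pt "0 0 0 0.8 0.6 0 30"

```text
t: 9.45
ee_pos: [483.3, 308.7, 209.8]
orientation: [-1.151, -2.923, 0.002]
ft_force: [0.2, -0.1, 0.1]
width: 29.6
grasp_force: 0.0
```

```bash
python3 meas.py 4
```

```text
[483.27264228 308.65218006 209.79346567] [ 0.15211377 -0.07622318  0.0636397 ] 9.45
tcp ang 102.07090312316103
top tall 106 [290.7 249.7] [474.   -1.5  93.6] ang -177.9
top posts 29 [302.9 152. ] [667.3 -25.8  90.1] ang -12.9
top posts 32 [244.8 170.4] [631.5  89.5  89.8] ang 46.9
top posts 29 [348.2 192.8] [ 584.5 -114.4   90.6] ang -72.9
top posts 34 [230.2 230.4] [513.5 117.4  89.7] ang 107.0
top posts 29 [335.3 253.4] [467.1 -87.3  89.9] ang -132.8
top posts 33 [275.6 272.4] [431.6  27.6  90.3] ang 167.4
top ptr 43 [293.5 285.4] [398.8  -3.6  30.1] ang -178.1
scene tall 151 [251.1 212.8] [470.5  -7.   95.6] ang -173.9
scene posts 40 [269.1 151.2] [629.1  85.5  86.4] ang 46.4
scene posts 43 [326.6 162.4] [663.8 -30.2  86.8] ang -15.3
scene posts 47 [217.9 178.5] [509.6 112.4  87.3] ang 109.5
scene posts 49 [341.4 205.2] [ 580.7 -119.3   87. ] ang -75.3
scene posts 57 [221.8 224.2] [427.6  23.5  87.3] ang 169.6
scene posts 58 [288.1 240.1] [462.5 -92.   88.3] ang -132.8
scene ptr 103 [227.6 267.6] [394.6  -7.8  24.7] ang -176.6
```

View pics/scene4.png

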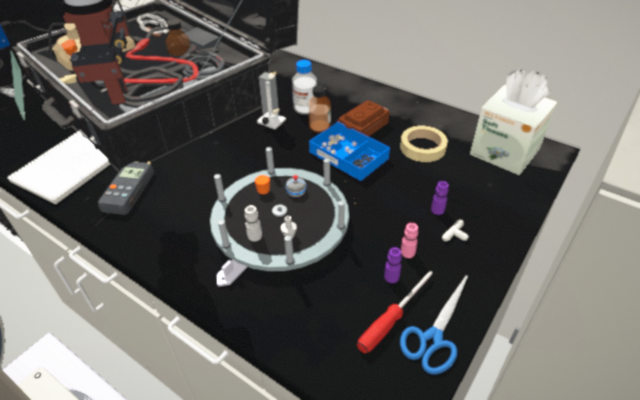

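View pics/top4.png

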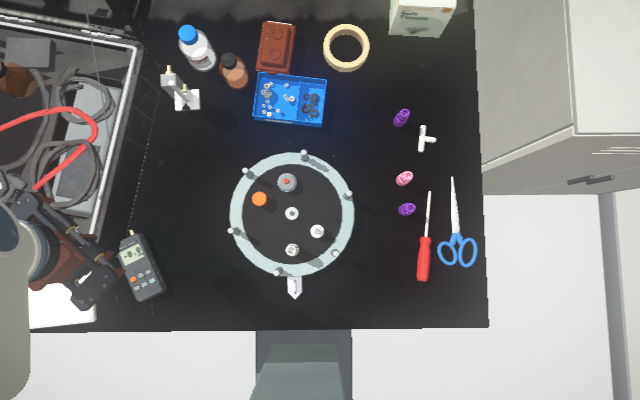

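The tall coupler, at (292,249), is in line with the boss at (292,214) and the pointer at (294,290). Both couplers are standing and the arm is clear, so I'll hand it in.

```bash
python3 -c "
from workcell import ctrl
print(ctrl.close_job())"
```

```text
the job is handed in; nothing more can be done
None
```

The job is handed in: the tall coupler is at the front, within about 0.5° of the pointer in the camera images, both couplers are standing, and the arm is clear of the turntable, which is at rest.

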